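# Open the safety-capped jar of cleaning tablets in the coffee bar drawer

### The arm

A 6-joint arm with a two-finger parallel gripper is mounted at the origin on the work surface. World frame = base frame: x ahead of the robot, y to its left, z up, the work surface at z = 0. Lengths are in mm, angles in rad, forces in N, time in s.
With the tool pointing down it reaches from about 350 to 775 mm from the base axis. Payload 7.3 kg.
Tool frame: the origin (TCP) lies at the very end of the fingers, on their centre line; the grasp point (between the pads) lies 19 mm behind it; z points along the fingers, y is the line along which they close (so a half turn about z gives the same grasp; the last joint's range is limited). The gripper opens to 92 mm and grips with 3 to 60 N. Pads are 19 mm wide; open, the fingers measure 130 mm over their backs; the gripper's body (75 mm by 190 mm) begins 47 mm behind the grasp point.
Start: joints at [-1.408, 0.342, 1.524, -0, 1.275, -0.146], TCP at [159.578, -500.18, 226.741] pointing down, gripper open.
Joint ranges: [-2.53, 2.53], [-0.77, 2.02], [0.04, 2.7], [-1, 4.14], [0.28, 2.66], [-3.11, 3.11]. Speed limits (rad/s): [2.57, 2.57, 3.14, 3.14, 3.14, 3.14].

### API

Orientations are given as [roll, pitch, yaw] about the fixed x, y, z axes, in that order (R = Rz(yaw) Ry(pitch) Rx(roll)).
In Python, from plant import bot gives the robot as it stands.
- The arm moves only by the tool jog_arm, never from a script. Its argument "targets" is a list of rows, each an object with "xyz": the shift along the tool's x, y, z as a fraction of full scale, a list of three; "spin": the turn about the tool's z as a fraction of full scale. In form: [{"xyz": [x, y, z], "spin": spin}, ...]. A call has exactly 10 rows; each row shifts and turns the commanded pose from where the row before left it, along the tool's axes as they then stand; what a row does not reach is not made up. Full scale, the value 1, is 80 mm for a shift and 0.1 rad for a turn. A row lasts 1/8 s, in which the tool goes at most 62.5 mm and 10.7 degrees, less where a joint would pass 70% of its speed; a pose out of reach is approached as far as the arm can. A call with a number of a shift or a turn outside -1 to 1 is refused whole. A call with a gripper value outside its range is refused whole. "gripper" is the opening in per cent of the stroke, from 0 (shut) to 100 (fully open), set as the call begins (left out, the last holds). The fingers move at their own pace and stop on an object; the grip force is fixed at half the most. Time passes only in rows, so rows that do not move let the fingers close, or fill a call up. It gives the time, the measured TCP pose, the force, the opening and the grip force at its end, in the units of the state.
- bot.get_obs(): the state, without advancing time (a new reading comes with each control period).
- bot.capture(name): name is "scene" or "top"; returns the picture (384x512x3 uint8, blue, green, red); there is no depth.
- bot.get_calibration(name): a dict with "vfov" (degrees; the focal length in pixels is half the picture's height over the tangent of half this angle, whatever the lens; pixels are square), "cx", "cy" (the principal point, pixels), "eye" and "rotation" of the camera in the world. Camera axes: x right, y down, z forward; pixel columns grow to the right and rows downward; lengths in mm; the calibration is good to about 2 mm. A picture is of the moment at which its call begins. get_calibration takes no time and is no camera call.
- bot.close_job(): hands the job in; it is judged then, once.
The state is a dict: "time": time; "joint_positions": joint angles; "dq": joint speeds; "tau": joint torques, N m; "tool_pos": TCP position; "tcp_rot": TCP orientation; "contact_force": force on the tool from outside, world axes, zero at the start; "moment": the same for the moment, N m; "grip_width": finger opening in mm; "finger_force": force on a finger pad.
Only numpy, scipy, OpenCV 4.12 (cv2) and the standard library are available. Lean on these libraries where they do the work, as an engineer would, in place of code of your own. Each camera call takes 0.05 s, during which the arm holds its last target. There are 200 camera calls.

### The job

Pull the drawer of the wooden coffee station well open by its handle, then grip the red push-and-turn safety cap of the white tablet jar in it, press it down, and keep it down while you turn it anticlockwise (seen from above) until it comes free. Lift the cap straight up about 8 cm and finish while still holding it there, level and still above the open jar, with the drawer left open: do not put it down or let go. Leave everything else on the counter and in the drawer standing where it is.

Things in the scene. Friction and masses are not known exactly. Their poses are not given: they have to be found in the camera images.
- station: Coffee station fixed on the counter: wooden sides, dark top, 300 deep (x) x 300 wide (y) x 140 mm high. Origin: middle of its front's lower edge, on the counter. x points into its depth: the front is the plane x = 0 and the drawer slides out along -x; y to the left for one who faces it, z up. On top only a tray from 170 mm behind the front, its cups up to 62 mm above the top.
- drawer (a joint): How far the drawer is out, in m: 0 shut (the start), 0.19 at its end stop. Slides with 1.5 to 3 N and stays where left. Front 272 mm wide, 14 mm thick, top edge 128 mm above the counter; side walls 66 mm above the counter. Open on top; while shut, the station's top covers its contents.
- handle (a point): Middle of the drawer's steel bar handle; moves with the drawer. Bar of 10 mm diameter, 110 mm long along the station's y, 115 mm above the counter (25 mm below the station's top), its axis 45 mm in front of the drawer front, so a clear gap of 40 mm behind it; a leg at each end. Can be pinched or hooked from above.
- jar (a point): White round tablet jar with blue band, 80 mm diameter, held fast in a black nest in the drawer (it cannot turn or lift); moves with the drawer. Origin: centre of its underside, 16 mm above the counter; x along the station's x, z up. Axis 85 mm behind the drawer front's face, 55 mm right (-y) of the drawer's middle. Shoulder 50 mm high at the edge, 59 at the neck.
- neck (a point): Centre of the top of the jar's neck (29 mm diameter), 92 mm above the jar's origin, hidden in the cap. Two catches on the neck hold the cap. A spring in the neck pushes the cap up with 5 N where it is locked, 8.5 N when 4 mm lower, 10 N at 6 mm, where it bottoms; a freed cap that is let go rises 4 mm.
- cap: Red safety cap with a white line on top, loose part of about 40 g: 16-sided, 54 mm across, 33 mm high, straight sides. Origin: centre of its underside, 70 mm above the jar's origin when locked; z up; x along the jar's x when locked, with about 4 degrees of play. Turns only while pressed down 4 mm or more.
- cap_top (a point): Centre of the cap's top, 119 mm above the counter when locked. Axes as cap. Anticlockwise seen from above, held down, the cap passes its catches at 45 degrees; from 50 to 130 degrees from locked it is free to lift straight up (60 to 90 is best); a stop ends the turn at about 130. It does not turn clockwise.
- tin: Low round tin in the drawer, 66 mm diameter, 50 mm high, left of the jar behind a low divider; leave alone. Origin: centre of its underside.
- pitcher: Steel milk pitcher, 84 mm diameter, 100 mm high, with a handle, on the counter at the left; leave alone. Origin: centre of its underside.
- can: Blue drinks can, 66 mm diameter, 115 mm high, at the left; leave alone. Origin: centre of its underside.
- sugar: Glass sugar jar, 72 mm diameter, 130 mm high, at the left; leave alone. Origin: centre of its underside.
- terminal: Black card terminal lying flat, 160 x 80 x 33 mm, at the right; leave alone. Origin: centre of its underside.
- cup: White cup, 76 mm diameter, 65 mm high, with a handle, at the right; leave alone. Origin: centre of its underside.

How it is judged (in metres and radians):
On the way, in this order (a step that is already met when the one before it is completed fails the run):
1. the drawer is pulled open by at least 150 mm (value of joint drawer above 0.15 m), for 0.2 s.
2. the cap, still locked, is gripped and pressed down on the jar by at least 2.5 mm (z of cap in the frame of jar below 0.0675 m and angle between the x axis of cap and the x axis of jar, either way round below 0.6 rad and contact force between the fingers and cap above 1 N), for 0.05 s.
3. the cap is turned at least 43 degrees on the jar, at most 20 mm above its locked height (angle between the x axis of cap and the x axis of jar, either way round above 0.75 rad and z of cap in the frame of jar below 0.09 m and horizontal distance between cap and jar below 0.012 m), for 0.05 s.
At the end, for the whole second after the job is handed in: The cap is held by the fingers (more than 1 N), its underside 45 to 180 mm above its locked height, its axis within 40 mm of the jar's, tilted less than 17 degrees, slower than 30 mm/s, touching neither jar, drawer nor station, and the drawer is still at least 140 mm open (z of cap in the frame of jar between 0.115 and 0.25 m and horizontal distance between cap and jar below 0.04 m and angle between cap's own z axis and vertical below 0.3 rad and linear speed of cap below 0.03 m/s and contact force between the fingers and cap above 1 N and contact force between cap and station below 0.1 N and value of joint drawer above 0.14 m); the arm keeps its last pose, push and grip.
It fails at once if a thing on the counter is moved more than 40 mm or knocked over (distance of any of pitcher, can, sugar, terminal, cup from where it was at the start of the episode above 0.04 m or angle between any of pitcher, can, sugar, terminal, cup's own z axis and vertical above 0.5 rad).
It fails at once if the tin is knocked over, lifted or taken out of the drawer (angle between tin's own z axis and vertical above 0.6 rad or z of tin in the frame of jar above 0.04 m or z of tin in the frame of jar below -0.012 m).
It also fails if it takes over 58 s, if anything falls off the work surface, if the arm or the gripper's body presses on something with over 40 N, if the wrist force passes 120 N, or if a joint passes its speed limit or range.

## Working session

There is one attempt and no reset: what is moved stays moved. The work goes in short steps, Python scripts to look and compute and a tool call to move; the robot and the scene stay as the last step left them, time stands still between calls to the robot, and variables do not carry over. Pictures are saved under pics/ and viewed, at most 10 in all, crops included, and the job is handed in when it is done.

Besides the shell and the picture viewer there is one more tool, called after "Emit:" as a command line: name --argument value ..., lists and objects as JSON in quotes. jog_arm: Moves the arm, as the interface text tells. Shift numbers are shares of 80 mm and turn numbers shares of 0.1 rad, none past 1 either way. Its arguments: {"type":"object","properties":{"targets":{"type":"array","items":{"type":"object","properties":{"xyz":{"type":"array","items":{"type":"number"}},"spin":{"type":"number"}}}},"gripper":{"type":"number"}},"required":["targets"]}

```bash
mkdir -p pics
python3 - <<'E'
from plant import bot
import cv2
for n in("scene","top"):
    cv2.imwrite(f"pics/{n}0.png",bot.capture(n)); print(n,bot.get_calibration(n))
print(bot.get_obs())
E
```

```text
scene {'vfov': 54.372546918493775, 'cx': 256.7515963271729, 'cy': 190.35523351033348, 'eye': array([1380.01181545,  750.21076541, 1097.31402647]), 'rotation': array([-2.32103789,  0.01719604,  2.30961246])}
top {'vfov': 52.83633994865823, 'cx': 254.86151020729903, 'cy': 190.81744798032662, 'eye': array([ 499.87493845,   20.57962441, 1360.10722273]), 'rotation': array([-3.07547401, -0.01658378, -1.57641852])}
{'time': 0.1, 'joint_positions': array([-1.40799499e+00,  3.42691267e-01,  1.52488480e+00, -2.50642189e-05,
        1.27541707e+00, -1.45991977e-01]), 'dq': array([ 0.0002791 , -0.00212773, -0.00276418,  0.0023341 ,  0.00220849,
        0.00042114]), 'tau': array([ 3.10841700e-03, -4.32001948e+01, -2.44695067e+01,  7.18263374e-02,
        5.25712583e-02, -2.58264731e-05]), 'tool_pos': array([ 159.51246225, -499.81061368,  226.10743331]), 'tcp_rot': array([-3.14020358e+00, -1.80020388e-04,  3.08800507e-01]), 'contact_force': array([-0.03605977, -0.57871448,  0.45603069]), 'moment': array([-0.01473175,  0.04268831,  0.01919825]), 'finger_force': 0.0, 'grip_width': 91.65121733034016}
```

View pics/scene0.png

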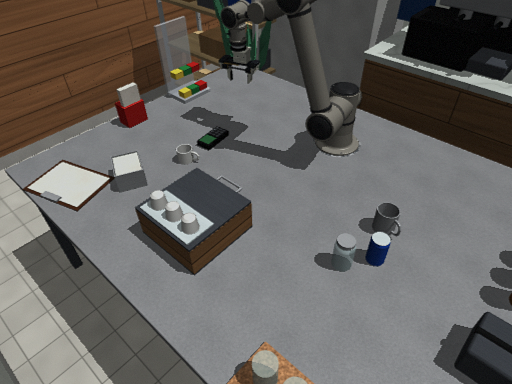

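View pics/top0.png

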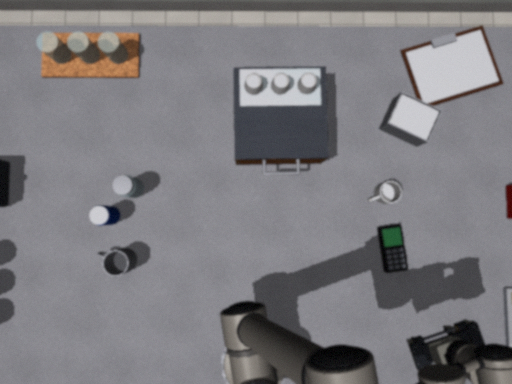

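Top view: station front edge near row 160 (columns 235–327), with the handle bar at about (286,170). The tray is at the rear, and the other things are well clear to the left and right.

```bash
cat > h.py <<'E'
from plant import bot
import numpy as np, cv2
from scipy.spatial.transform import Rotation as Ro
def cam(n):
    c=bot.get_calibration(n); f=192/np.tan(np.radians(c['vfov']/2))
    return c,f,Ro.from_euler('xyz',c['rotation']).as_matrix()
def ray(n,u,v,z):
    c,f,R=cam(n); d=R@np.array([(u-c['cx'])/f,(v-c['cy'])/f,1]); e=c['eye']
    return e+d*(z-e[2])/d[2]
def proj(n,p):
    c,f,R=cam(n); q=R.T@(np.array(p)-c['eye']); return q[0]/q[2]*f+c['cx'],q[1]/q[2]*f+c['cy']
E
python3 - <<'E'
from h import *
im=cv2.imread("pics/top0.png")[55:185,220:345]
cv2.imwrite("pics/crop0.png",cv2.resize(im,None,fx=4.6,fy=4.6,interpolation=cv2.INTER_CUBIC))
for uv in((235,161),(327,159),(235,67),(324,67)): print(uv,ray("top",*uv,140))
for uv in((263,170),(309,170)): print(uv,ray("top",*uv,120))
E
```

```text
(235, 161) [675.80887883  62.4817629  140.        ]
(327, 159) [ 681.29053006 -230.95441677  140.        ]
(235, 67) [981.66782105  61.79995398 140.        ]
(324, 67) [ 981.93532482 -226.60408028  140.        ]
(263, 170) [649.12769159 -27.10971267 120.        ]
(309, 170) [ 648.58812108 -176.00636588  120.        ]
```

View pics/crop0.png

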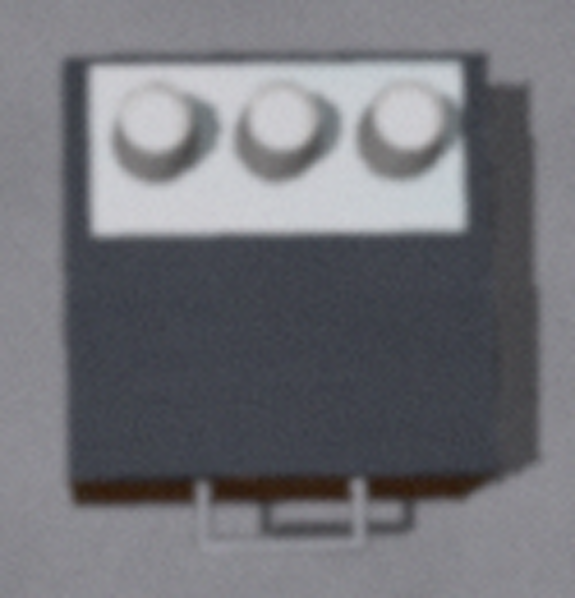

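The enlarged crop gives the top's corners at (70,478), (495,472), (65,58), (487,55) and the handle bar axis from (205,543) to (362,543).

Run:
```python
from h import *
P=lambda u,v,z: ray("top",220+u/4.6-.4,55+v/4.6-.4,z)
c=[P(*q,140) for q in((70,478),(495,472),(65,58),(487,55))]
h=[P(*q,115) for q in((205,543),(362,543))]
for p in c+h: print(p.round(1))
# rigid fit: model (x,y)
m=np.array([[0,150],[0,-150],[300,150],[300,-150],[-45,55],[-45,-55]]);w=np.array([p[:2] for p in c+h])
mc,wc=m.mean(0),w.mean(0);A=(m-mc).T@(w-wc);th=np.arctan2(A[0,1]-A[1,0],A[0,0]+A[1,1])
R=np.array([[np.cos(th),-np.sin(th)],[np.sin(th),np.cos(th)]]);t=wc-R@mc
print(th,t,(m@R.T+t-w).round(1))
print("handle",R@[-45,0]+t,"jar@.18",R@[85-190,-55]+t)
```

```text
[683.8  63.  140. ]
[ 687.1 -231.7  140. ]
[981.   65.9 140. ]
[ 983.4 -231.4  140. ]
[641.1 -31.  115. ]
[ 640.7 -141.8  115. ]
0.008797737956842373 [684.50303822 -85.25760342] [[-0.6  1.7]
 [-1.2 -3.5]
 [ 2.2  1.5]
 [ 2.4 -1.2]
 [-2.1  0.4]
 [-0.7  1.2]]
handle [639.50477971 -85.65349652] jar@.18 [ 579.99097104 -141.1792255 ]
```

Emit:
jog_arm --targets '[{"xyz": [0, 0, 0], "spin": -1}, {"xyz": [0, 0, 0], "spin": -1}, {"xyz": [0, 0, 0], "spin": -1}, {"xyz": [0, 0, 0], "spin": -1}, {"xyz": [0, 0, 0], "spin": -1}, {"xyz": [0, 0, 0], "spin": -1}, {"xyz": [0, 0, 0], "spin": -1}, {"xyz": [0, 0, 0], "spin": -1}, {"xyz": [0, 0, 0], "spin": -1}, {"xyz": [0, 0, 0], "spin": -1}]' --gripper 35

```text
time: 1.35
tool_pos: [159.5, -499.9, 226.3]
tcp_rot: [-3.141, -0.001, 1.312]
contact_force: [0.6, 0.0, 0.3]
grip_width: 32.2
finger_force: 0.0
```

Emit:
jog_arm --targets '[{"xyz": [0, 0, 0], "spin": -1}, {"xyz": [0, 0, 0], "spin": -1}, {"xyz": [0, 0, 0], "spin": -0.7}, {"xyz": [0.5, 0.2, 0], "spin": 0}, {"xyz": [0.5, 0.5, 0], "spin": 0}, {"xyz": [0.5, 0.5, 0], "spin": 0}, {"xyz": [0.5, 0.5, 0], "spin": 0}, {"xyz": [0.5, 0.5, 0], "spin": 0}, {"xyz": [0.5, 0.5, 0], "spin": 0}, {"xyz": [0, 0, 0], "spin": 0}]'

```text
time: 2.6
tool_pos: [375.4, -255.6, 226.5]
tcp_rot: [3.142, -0.001, 1.585]
contact_force: [-0.5, -0.8, 0.2]
grip_width: 31.8
finger_force: 0.0
```

Emit:
jog_arm --targets '[{"xyz": [0.4, 0.6, 0], "spin": 0}, {"xyz": [0.4, 0.6, 0], "spin": 0}, {"xyz": [0.4, 0.6, 0], "spin": 0}, {"xyz": [0.4, 0.6, 0], "spin": 0}, {"xyz": [0.4, 0.6, 0], "spin": 0}, {"xyz": [0.1, 0.25, 0], "spin": 0}, {"xyz": [0, 0, 0.35], "spin": 0}, {"xyz": [0, 0, 0.35], "spin": 0}, {"xyz": [0, 0, 0], "spin": 0}, {"xyz": [0, 0, 0], "spin": 0}]'

```text
time: 3.85
tool_pos: [632.6, -89.4, 171.7]
tcp_rot: [3.14, 0.001, 1.578]
contact_force: [0.5, 0.3, 1.4]
grip_width: 32.0
finger_force: 0.0
```

Run:
```python
from h import *
im=bot.capture("scene")
u,v=map(int,proj("scene",[641,-86,130]));print(u,v,bot.get_obs()['tool_pos'])
c=im[v-55:v+45,u-65:u+65]
cv2.imwrite("pics/s1.png",cv2.resize(c,None,fx=6,fy=6,interpolation=cv2.INTER_CUBIC))
```

```text
230 178 [632.86892916 -89.24021366 172.17219104]
```

View pics/s1.png

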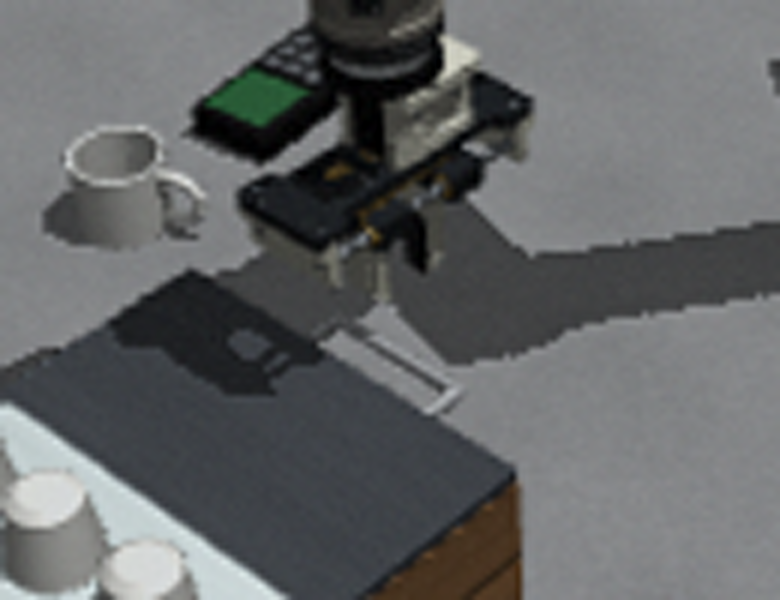

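The gripper hangs just above and slightly in front of the bar, whose middle is at about crop (393,368). This agrees with the fit, so I'll shift 8 mm, lower and pinch.

Emit:
jog_arm --targets '[{"xyz": [0.04, 0.1, 0], "spin": 0}, {"xyz": [0, 0, 0.15], "spin": 0}, {"xyz": [0, 0, 0.15], "spin": 0}, {"xyz": [0, 0, 0.15], "spin": 0}, {"xyz": [0, 0, 0.15], "spin": 0}, {"xyz": [0, 0, 0.15], "spin": 0}, {"xyz": [0, 0, 0.15], "spin": 0}, {"xyz": [0, 0, 0.03], "spin": 0}, {"xyz": [0, 0, 0], "spin": 0}, {"xyz": [0, 0, 0], "spin": 0}]'

```text
time: 5.15
tool_pos: [640.6, -85.2, 96.9]
tcp_rot: [3.141, 0.0, 1.579]
contact_force: [-0.0, -0.3, 0.2]
grip_width: 32.3
finger_force: 0.0
```

Emit:
jog_arm --targets '[{"xyz": [0, 0, 0], "spin": 0}, {"xyz": [0, 0, 0], "spin": 0}, {"xyz": [0, 0, 0], "spin": 0}, {"xyz": [0, 0, 0], "spin": 0}, {"xyz": [0, 0, 0], "spin": 0}, {"xyz": [0, 0, 0], "spin": 0}, {"xyz": [0, 0, 0], "spin": 0}, {"xyz": [0, 0, 0], "spin": 0}, {"xyz": [0, 0, 0], "spin": 0}, {"xyz": [0, 0, 0], "spin": 0}]' --gripper 0

```text
time: 6.4
tool_pos: [640.4, -85.2, 96.5]
tcp_rot: [3.141, 0.0, 1.579]
contact_force: [1.4, 0.6, 3.1]
grip_width: 8.8
finger_force: 30.0
```

Emit:
jog_arm --targets '[{"xyz": [0, -0.15, 0], "spin": 0}, {"xyz": [0, -0.25, 0], "spin": 0}, {"xyz": [0, -0.3, 0], "spin": 0}, {"xyz": [0, -0.3, 0], "spin": 0}, {"xyz": [0, -0.3, 0], "spin": 0}, {"xyz": [0, -0.3, 0], "spin": 0}, {"xyz": [0, -0.3, 0], "spin": 0}, {"xyz": [0, -0.25, 0], "spin": 0}, {"xyz": [0, -0.13, 0], "spin": 0}, {"xyz": [0, 0, 0], "spin": 0}]'

```text
time: 7.65
tool_pos: [457.0, -87.4, 96.5]
tcp_rot: [-3.141, 0.001, 1.579]
contact_force: [-1.2, -5.7, 2.6]
grip_width: 8.8
finger_force: 30.0
```

Emit:
jog_arm --targets '[{"xyz": [0, 0, 0], "spin": 0}, {"xyz": [0, 0, 0], "spin": 0}, {"xyz": [0, 0, 0], "spin": 0}, {"xyz": [0, 0, 0], "spin": 0}, {"xyz": [0, 0, -0.1], "spin": 0}, {"xyz": [0, 0, -0.3], "spin": 0}, {"xyz": [0, 0, -0.4], "spin": 0}, {"xyz": [0, 0, -0.4], "spin": 0}, {"xyz": [0, 0, -0.3], "spin": 0}, {"xyz": [0, 0, 0], "spin": 0}]' --gripper 35

```text
time: 8.9
tool_pos: [458.8, -86.9, 218.3]
tcp_rot: [3.137, 0.002, 1.579]
contact_force: [-0.3, -0.2, -0.2]
grip_width: 32.2
finger_force: 0.0
```

Run:
```python
from h import *
im=bot.capture("scene");t=bot.capture("top")
print(bot.get_obs()['tool_pos'])
# jar expected: 130mm behind handle, -55 y
u,v=map(int,proj("scene",[590,-142,119]));print(u,v,proj("top",[590,-142,119]))
c=im[v-45:v+45,u-65:u+65]; d=t[120:210,240:370]
cv2.imwrite("pics/s2.png",np.vstack([cv2.resize(q,None,fx=3.3*1,fy=3.3,interpolation=cv2.INTER_CUBIC) for q in(c,d)]))
for n,i in(("scene",im),("top",t)):
    h=cv2.cvtColor(i,cv2.COLOR_BGR2HSV);m=cv2.inRange(h,(0,120,50),(8,255,255))|cv2.inRange(h,(172,120,50),(180,255,255))
    k,l,s,ce=cv2.connectedComponentsWithStats(m)
    print(n,[(s[j].tolist(),ce[j].round(1).tolist()) for j in range(1,k) if s[j,4]>20])
```

```text
[457.56208203 -86.45121516 215.94063434]
229 168 (np.float64(298.7080358697722), np.float64(188.12965395181803))
scene [([187, 61, 13, 12, 86], [193.9, 66.1]), ([194, 80, 13, 11, 74], [201.4, 84.4]), ([115, 99, 33, 29, 602], [131.6, 112.9]), ([224, 164, 15, 15, 166], [230.9, 171.4])]
top [([290, 181, 17, 18, 229], [298.3, 189.2]), ([506, 185, 6, 33, 156], [509.1, 200.3])]
```

View pics/s2.png

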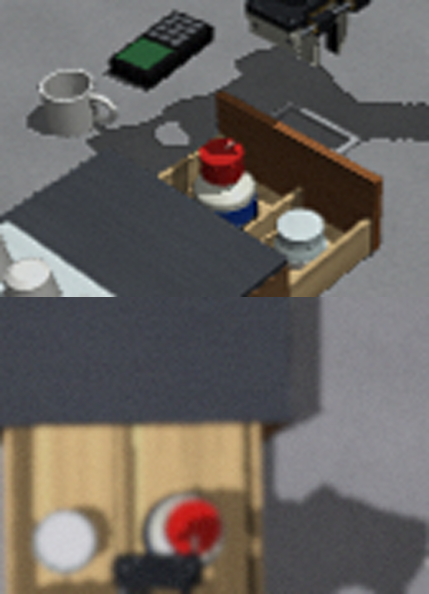

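The drawer is about 183 mm out. The red cap shows at scene (231,171) and top (298,189), within about 3 mm of the predicted (588,-141). The tin stands undisturbed on the left. Next: turn the tool back, then go above the cap.

Emit:
jog_arm --targets '[{"xyz": [0, 0, 0], "spin": 1}, {"xyz": [0, 0, 0], "spin": 1}, {"xyz": [0, 0, 0], "spin": 1}, {"xyz": [0, 0, 0], "spin": 1}, {"xyz": [0, 0, 0], "spin": 1}, {"xyz": [0, 0, 0], "spin": 1}, {"xyz": [0, 0, 0], "spin": 1}, {"xyz": [0, 0, 0], "spin": 1}, {"xyz": [0, 0, 0], "spin": 1}, {"xyz": [0, 0, 0], "spin": 1}]' --gripper 85

```text
time: 10.25
tool_pos: [457.2, -86.3, 214.9]
tcp_rot: [-3.139, 0.002, 0.576]
contact_force: [-0.6, -0.1, 0.6]
grip_width: 77.9
finger_force: 0.0
```

Emit:
jog_arm --targets '[{"xyz": [0, 0, 0], "spin": 1}, {"xyz": [0, 0, 0], "spin": 1}, {"xyz": [0, 0, 0], "spin": 1}, {"xyz": [0, 0, 0], "spin": 1}, {"xyz": [0, 0, 0], "spin": 1}, {"xyz": [0, 0, 0], "spin": 0.7}, {"xyz": [0.5, 0.2, 0], "spin": 0}, {"xyz": [0.6, 0.24, 0], "spin": 0}, {"xyz": [0.52, 0.24, 0.4], "spin": 0}, {"xyz": [0, 0, 0], "spin": 0}]'

```text
time: 11.5
tool_pos: [587.5, -140.2, 177.7]
tcp_rot: [-3.138, 0.009, 0.008]
contact_force: [0.3, 0.1, -0.1]
grip_width: 78.1
finger_force: 0.0
```

Emit:
jog_arm --targets '[{"xyz": [0, 0, 0], "spin": 0}, {"xyz": [0, 0, 0], "spin": 0}, {"xyz": [0, 0, 0], "spin": 0}, {"xyz": [0, 0, 0], "spin": 0}, {"xyz": [0, 0, 0], "spin": 0}, {"xyz": [0, 0, 0], "spin": 0}, {"xyz": [0, 0, 0], "spin": 0}, {"xyz": [0, 0, 0], "spin": 0}, {"xyz": [0, 0, 0], "spin": 0}, {"xyz": [0, 0, 0], "spin": 0}]'

```text
time: 12.75
tool_pos: [587.9, -139.9, 184.3]
tcp_rot: [3.142, 0.0, 0.009]
contact_force: [-0.2, -0.3, -0.1]
grip_width: 77.7
finger_force: 0.0
```

Emit:
jog_arm --targets '[{"xyz": [0, 0.01, 0.2], "spin": 0}, {"xyz": [0, 0, 0.2], "spin": 0}, {"xyz": [0, 0, 0.2], "spin": 0}, {"xyz": [0, 0, 0.2], "spin": 0}, {"xyz": [0, 0, 0.15], "spin": 0}, {"xyz": [0, 0, 0.11], "spin": 0}, {"xyz": [0, 0, 0.1], "spin": 0}, {"xyz": [0, 0, 0], "spin": 0}, {"xyz": [0, 0, 0], "spin": 0}, {"xyz": [0, 0, 0], "spin": 0}]'

```text
time: 14.0
tool_pos: [588.2, -140.8, 92.0]
tcp_rot: [3.141, -0.001, 0.009]
contact_force: [0.7, -0.6, -0.8]
grip_width: 77.8
finger_force: 0.0
```

Emit:
jog_arm --targets '[{"xyz": [0, 0, 0], "spin": 0}, {"xyz": [0, 0, 0], "spin": 0}, {"xyz": [0, 0, 0], "spin": 0}, {"xyz": [0, 0, 0], "spin": 0}, {"xyz": [0, 0, 0], "spin": 0}, {"xyz": [0, 0, 0], "spin": 0}, {"xyz": [0, 0, 0], "spin": 0}, {"xyz": [0, 0, 0], "spin": 0}, {"xyz": [0, 0, 0], "spin": 0}, {"xyz": [0, 0, 0], "spin": 0}]' --gripper 0

```text
time: 15.25
tool_pos: [588.1, -141.2, 91.6]
tcp_rot: [3.141, -0.0, 0.009]
contact_force: [-1.2, -6.5, 0.0]
grip_width: 53.9
finger_force: 30.0
```

Emit:
jog_arm --targets '[{"xyz": [0, 0.01, 0.02], "spin": 0}, {"xyz": [0, 0, 0.02], "spin": 0}, {"xyz": [0, 0, 0.02], "spin": 0}, {"xyz": [0, 0, 0.01], "spin": 0}, {"xyz": [0, 0, 0], "spin": 0}, {"xyz": [0, 0, 0], "spin": 0}, {"xyz": [0, 0, 0], "spin": 0}, {"xyz": [0, 0, 0], "spin": 0}, {"xyz": [0, 0, 0], "spin": 0}, {"xyz": [0, 0, 0], "spin": 0}]'

```text
time: 16.5
tool_pos: [588.6, -141.2, 87.2]
tcp_rot: [3.141, -0.002, 0.009]
contact_force: [-2.2, -1.4, 8.2]
grip_width: 53.5
finger_force: 30.0
```

Emit:
jog_arm --targets '[{"xyz": [0, 0, 0.02], "spin": 0}, {"xyz": [0, 0, 0.02], "spin": 0}, {"xyz": [0, 0, 0], "spin": 0}, {"xyz": [0, 0, 0], "spin": 0}, {"xyz": [0, 0, 0], "spin": 0}, {"xyz": [0, 0, 0], "spin": 0}, {"xyz": [0, 0, 0], "spin": 0}, {"xyz": [0, 0, 0], "spin": 0}, {"xyz": [0, 0, 0], "spin": 0}, {"xyz": [0, 0, 0], "spin": 0}]'

```text
time: 17.75
tool_pos: [589.9, -141.3, 85.5]
tcp_rot: [3.141, -0.005, 0.009]
contact_force: [0.3, 0.6, 15.0]
grip_width: 53.9
finger_force: 30.0
```

Emit:
jog_arm --targets '[{"xyz": [0, 0, 0], "spin": -0.5}, {"xyz": [0, 0, 0], "spin": -0.5}, {"xyz": [0, 0, 0], "spin": -0.5}, {"xyz": [0, 0, 0], "spin": -0.5}, {"xyz": [0, 0, 0], "spin": -0.5}, {"xyz": [0, 0, 0], "spin": -0.5}, {"xyz": [0, 0, 0], "spin": -0.5}, {"xyz": [0, 0, 0], "spin": -0.5}, {"xyz": [0, 0, 0], "spin": 0}, {"xyz": [0, 0, 0], "spin": 0}]'

```text
time: 19.0
tool_pos: [589.9, -141.0, 85.5]
tcp_rot: [3.139, -0.005, 0.409]
contact_force: [-1.0, 0.2, 14.5]
grip_width: 54.0
finger_force: 30.0
```

Run:
```python
from h import *
o=bot.get_obs();print(o['moment'],o['contact_force'],o['tool_pos'],o['grip_width'])
im=bot.capture("scene");u,v=map(int,proj("scene",[588,-141,119]))
cv2.imwrite("pics/s3.png",cv2.resize(im[v-40:v+40,u-50:u+50],None,fx=6,fy=6,interpolation=cv2.INTER_CUBIC))
```

```text
[0.13835421 0.06746152 0.01810394] [-0.98484163  0.22412554 14.51168316] [ 589.9479803  -140.99076631   85.50140462] 53.95275327821623
```

View pics/s3.png

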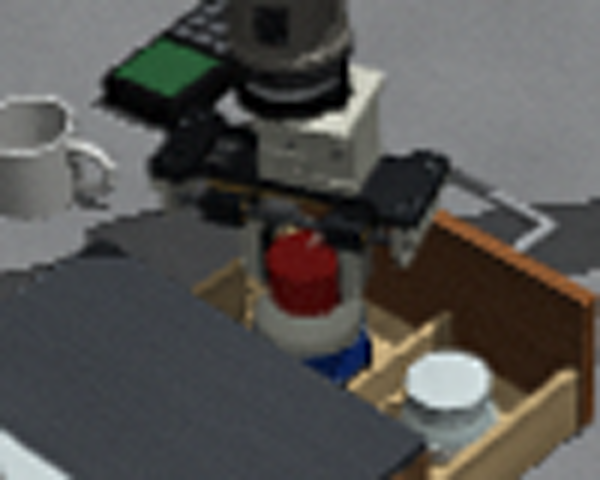

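The cap sits upright in the fingers at crop (305,275). The drawer and tin are unchanged and the turning moment is small, so I'll go on to about 75°.

Emit:
jog_arm --targets '[{"xyz": [0, 0, 0], "spin": -0.7}, {"xyz": [0, 0, 0], "spin": -1}, {"xyz": [0, 0, 0], "spin": -1}, {"xyz": [0, 0, 0], "spin": -1}, {"xyz": [0, 0, 0], "spin": -1}, {"xyz": [0, 0, 0], "spin": -1}, {"xyz": [0, 0, 0], "spin": -1}, {"xyz": [0, 0, 0], "spin": -1}, {"xyz": [0, 0, 0], "spin": -1}, {"xyz": [0, 0, 0], "spin": -0.3}]'

```text
time: 20.3
tool_pos: [590.0, -140.9, 85.5]
tcp_rot: [3.136, -0.001, 1.311]
contact_force: [0.3, 1.6, 15.7]
grip_width: 53.7
finger_force: 30.0
```

Emit:
jog_arm --targets '[{"xyz": [0, 0, 0], "spin": 0}, {"xyz": [0, 0, 0], "spin": 0}, {"xyz": [0, 0, 0], "spin": 0}, {"xyz": [0, 0, -0.05], "spin": 0}, {"xyz": [0, 0, -0.05], "spin": 0}, {"xyz": [0, 0, -0.1], "spin": 0}, {"xyz": [0, 0, 0], "spin": 0}, {"xyz": [0, 0, 0], "spin": 0}, {"xyz": [0, 0, 0], "spin": 0}, {"xyz": [0, 0, 0], "spin": 0}]'

```text
time: 21.55
tool_pos: [587.8, -141.4, 98.3]
tcp_rot: [-3.141, -0.0, 1.309]
contact_force: [-0.1, 0.4, 0.7]
grip_width: 53.8
finger_force: 30.0
```

Free: no pull on the tool. Now lifting.

Emit:
jog_arm --targets '[{"xyz": [0, 0, -0.1], "spin": 0}, {"xyz": [0, 0, -0.15], "spin": 0}, {"xyz": [0, 0, -0.15], "spin": 0}, {"xyz": [0, 0, -0.15], "spin": 0}, {"xyz": [0, 0, -0.15], "spin": 0}, {"xyz": [0, 0, -0.1], "spin": 0}, {"xyz": [0, 0, -0.1], "spin": 0}, {"xyz": [0, 0, 0], "spin": 0}, {"xyz": [0, 0, 0], "spin": 0}, {"xyz": [0, 0, 0], "spin": 0}]'

```text
time: 22.8
tool_pos: [587.7, -141.4, 170.2]
tcp_rot: [-3.141, 0.0, 1.309]
contact_force: [-0.5, -0.6, -0.0]
grip_width: 53.8
finger_force: 30.0
```

Run:
```python
from h import *
o=bot.get_obs();print(o['tool_pos'],o['grip_width'],o['finger_force'],o['contact_force'])
im=bot.capture("scene");u,v=map(int,proj("scene",[588,-141,150]))
cv2.imwrite("pics/s4.png",cv2.resize(im[v-45:v+50,u-50:u+60],None,fx=6,fy=6,interpolation=cv2.INTER_CUBIC))
```

```text
[ 587.72600727 -141.37925317  170.20020945] 53.79228762222479 29.999925404554233 [-0.47215371 -0.58934189 -0.02725166]
```

View pics/s4.png

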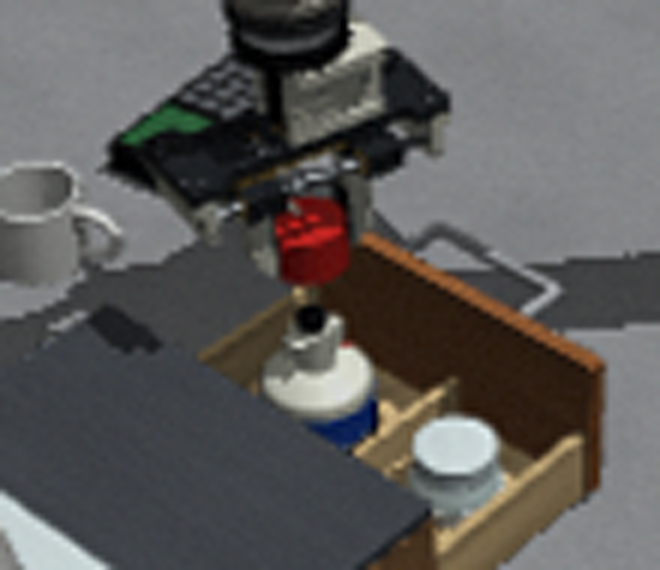

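The cap hangs level in the fingers at crop (312,240), well above the open neck at (312,325), and the drawer is open. Handing in.

```bash
python3 -c "
from plant import bot
print(bot.close_job())"
```

```text
the job is handed in; nothing more can be done
None
```

Job handed in at about 23 s: the drawer is about 183 mm open, and the cap was pressed, turned about 75° and lifted about 8 cm, still gripped level above the open jar; no verdict was returned.

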